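# Load a flanged bush and set the wing screw of its clamp

## Robot

A 6-joint arm with a two-finger parallel gripper is mounted at the origin on the work surface. World frame = base frame: x ahead of the robot, y to its left, z up, the work surface at z = 0. Lengths are in m, angles in rad, forces in N, time in s.
With the tool pointing down it reaches from about 0.225 to 0.725 m from the base axis. Payload 3.1 kg.
Tool frame: the origin (TCP) lies on the centre line of the jaws, within the pads' length; the fingertips stand 22 mm ahead of it and the grasp point (between the pads) lies 3 mm ahead of it; z points along the fingers, y is the line along which they close (so a half turn about z gives the same grasp; the last joint's range is limited). The gripper opens to 85 mm and grips with 20 to 120 N. Pads are 22 mm wide; open, the fingers measure 114 mm over their backs; the gripper's body (76 mm by 85 mm) begins 54 mm behind the grasp point. The pads swing forward as they close: fully open they stand 13 mm farther back than shut.
Start: joints at [1.173, 0.048, 0.099, 1.622, 0, 1.443], TCP at [0.14, 0.506, 0.253] pointing down, gripper open.
Joint ranges: [-2.91, 2.91], [-0.99, 1.94], [-1.21, 1.42], [-2.12, 2.29], [-1.49, 1.47], [-3.14, 3.14]. Speed limits (rad/s): [2.79, 2.79, 3.14, 3.14, 3.14, 3.14].

## Interface

Orientations are given as a unit quaternion [w, x, y, z].
In Python, from station import status, read_camera, calibration, workorder, recognise gives the robot as it stands.
- The arm moves only by the shell command python3 -m inch 'ROWS' [FORCE]. ROWS is JSON, one flat list of numbers, 7 for each row, row after row: the turn, a rotation vector about the tool's x, y, z scaled (see below), then the shift along the tool's x, y, z scaled (see below), then the opening, from 0 (shut) to 1 (fully open). A call has 1 to 8 rows; each row shifts and turns the commanded pose from where the row before left it, along the tool's axes as they then stand; what a row does not reach is not made up. The controller multiplies each number of a shift by 5 cm and each number of a turn by 4 degrees. A row lasts 1/8 s, in which the tool goes at most 62.5 mm and 10.7 degrees, less where a joint would pass 70% of its speed; a pose out of reach is approached as far as the arm can. A call with a number of a shift or a turn outside -1 to 1 is refused whole. A call with a gripper value outside its range is refused whole. The fingers move at their own pace and stop on an object; FORCE is the grip in N (left out, the last holds). Time passes only in rows, so rows that do not move let the fingers close. It gives the time, the measured TCP pose, the force, the opening and the grip force at its end, in the units of the state.
- status.read_state(): the state, without advancing time (a new reading comes with each control period).
- read_camera(name): name is "scene" or "top"; returns the picture (400x640x3 uint8, red, green, blue); there is no depth.
- calibration(name): a dict with "mtx" (3x3 intrinsics, pixels), "k1" (the pictures are not rectified: a ray, as slopes to the right and down, at radius r is drawn at 1 + k1 r^2 times it, then the intrinsics apply), "origin" and "attitude" of the camera in the world. Camera axes: x right, y up, looking along -z (the intrinsics and any distortion apply to the point x, -y, -z); pixel columns grow to the right and rows downward; lengths in m; the calibration is good to about 2 mm. A picture is of the moment at which its call begins. calibration takes no time and is no camera call.
- workorder.sign_off(): hands the job in; it is judged then, once.
Trained networks look in the newest picture that a camera, given by its name, has taken for a name from the list of things; names that differ only in an ending like _2 or _b are one class to them, and where a whole thing is asked for, a point or a joint stands for the part that bears it (a point fixed in the world has none). Each returns a list of dicts, best first, with "conf" (0 to 1); they miss things now and then, are a little off and sometimes report something else, mostly with a low value. They report only what shows in the picture. A call takes as long as a camera call. They do not tell look-alikes from the thing itself.
- recognise(query, camera): "location" ([x, y, z] in m, in the coordinates of the camera as it stood for that picture, good to about 4 mm: the middle of the surface that is visible of it).
The state is a dict: "time_s": time; "qpos": joint angles; "joint_velocities": joint speeds; "effort": joint torques, N m; "eef_pos": TCP position; "ee_rot": TCP orientation; "ft_force": force on the tool from outside, world axes, zero at the start; "torque": the same for the moment, N m; "grip_width": finger opening in m; "finger_force": force on a finger pad.
Only numpy, scipy, OpenCV 4.12 (cv2) and the standard library are available. Lean on these libraries where they do the work, as an engineer would, in place of code of your own. Each camera call takes 0.05 s, during which the arm holds its last target. There are 200 camera calls.

## Task

Take the flanged bush that stands on its shank and put it, flange up and fully home, into the round socket of the steel fixture, and let go of it. Then turn the fixture's wing screw clockwise until it seats hard, back it off a quarter turn, and finish while still gripping the wing, keeping the screw still at that setting so that it can be locked. Leave the bush resting on its flange and the other things on the bench where they are.

Things in the scene. Friction and masses are not known exactly. Their poses are not given: they have to be found in the camera images.
- bush: The bush to load: bare steel, 31 mm tall, about 0.16 kg. Shank 26 mm in diameter, 22 mm long, foot chamfered; on top a flange 42 mm in diameter, 9 mm thick, with a dark bore in its flat top. It stands on its shank on the bench, flange up, left or right of the fixture. Origin: centre of the shank's foot; z points up (flange from z = 22 to 31 mm).
- spare_bush: A second bush of the same shape that rests on its flange, shank up, on the other side of the fixture; leave it. Origin: centre of the underside of the flange.
- fixture: Steel fixture fixed to the bench, yaw varies: base plate 90 mm (its x) by 200 mm (its y), 12 mm thick. Near its -y end stands a round socket (socket_mouth), near its +y end the clamp block, 52 x 56 mm, top 50 mm above the bench, with the wing screw on it and a jaw reaching to the socket. Origin: centre of the plate's underside, on the bench.
- jaw: Flat steel jaw 18 mm wide, 7 mm thick, from the clamp block along the fixture's -y, 40 to 46 mm above the bench. Origin: its tip. The screw advances it 1.5 mm per rad: 2 to 4 mm clear of a loaded bush's flange at the start, just meeting it when seated. So lower the bush with the fingers on the flange's sides at the fixture's +x and -x.
- socket_mouth (a point): Centre of the socket's open rim, 55 mm from the fixture's origin along its -y, 38 mm above the bench. Tube 37 mm outside and 28 mm inside diameter, standing 26 mm above the plate, 24 mm deep inside: the flange comes to rest on the rim and overhangs it by 2.5 mm. Axes as the fixture.
- wing (a point): Middle of the wing screw's flat upright wing, on the upright axis of the screw, 55 mm from the fixture's origin along its +y, 71 mm above the bench. The wing is 38 mm long (x of this point), 10 mm thick (y), 28 mm tall (57 to 85 mm above the bench), on a collar 26 mm in diameter; it turns with the screw, at constant height. Grip it from above across its thickness.
- screw (a joint): Turn of the wing screw in rad, growing clockwise seen from above; light friction of 0.06 N m, stays where it is left. At 3.0 it seats against a hard stop; it starts 1.2 to 2.6 rad short of that, more than one grasp may be needed. Backed off a quarter turn it reads 1.43. At 0 the wing lies along the fixture's x.
- hammer: Bystander: hammer, 255 mm long, wooden handle with a blue sleeve, steel head, lying far back.
- steel_rule: Bystander: flat steel rule 220 x 30 x 3 mm, lying far back.
- file: Bystander: flat file with an orange handle, 250 mm long, 28 mm tall, lying at the far right.
- washer: Bystander: steel washer 32 mm in diameter, 4 mm thick.
- brass_offcut: Bystander: brass block 45 x 30 x 20 mm.
- grease_tin: Bystander: round metal tin 70 mm in diameter, 60 mm tall.
There are look-alikes about, which are no part of the job. There is more than one size of the fixture; the job needs the smallest.

How it is judged:
On the way, in this order (a step that is already met when the one before it is completed fails the run):
1. the bush is in the socket, flange up and fully home, and let go (z of bush in the frame of socket_mouth below -0.02 m and horizontal distance between bush and socket_mouth below 0.003 m and angle between bush's own z axis and vertical below 0.1 rad and contact force between the fingers and bush below 0.1 N), for 0.2 s.
2. the wing screw is seated (within 0.06 rad of its stop) with the bush home (z of bush in the frame of socket_mouth below -0.02 m and horizontal distance between bush and socket_mouth below 0.003 m and angle between bush's own z axis and vertical below 0.1 rad and value of joint screw above 2.94 rad), for 0.1 s.
3. the screw is backed off a quarter turn and held (z of bush in the frame of socket_mouth below -0.02 m and horizontal distance between bush and socket_mouth below 0.003 m and angle between bush's own z axis and vertical below 0.1 rad and value of joint screw between 1.17 and 1.69 rad and velocity of joint screw between -0.1 and 0.1 rad/s and contact force between the fingers and screw above 2 N), for 0.2 s.
At the end, for the whole second after the job is handed in: Bush in the socket, flange up (tilt < 0.1 rad), within 3 mm of the axis and 2 mm of resting on the rim, not touched by the fingers; screw 1.57 rad (give or take 0.26) back from its stop, still (< 0.1 rad/s), its wing gripped with at least 2 N (all of step 3 and contact force between the fingers and bush below 0.1 N); the arm keeps its last pose, push and grip.
It fails at once if a bystander (the spare bush or any other loose thing) is moved more than 25 mm (distance of any of spare_bush, hammer, steel_rule, file, washer, brass_offcut, grease_tin from where it was at the start of the episode above 0.025 m).
It also fails if it takes over 64 s, if anything falls off the work surface, if the arm or the gripper's body presses on something with over 40 N, if the wrist force passes 120 N, or if a joint passes its speed limit or range.

## Working session

There is one attempt and no reset: what is moved stays moved. The work goes in short steps, Python scripts to look and compute and a shell command to move; the robot and the scene stay as the last step left them, time stands still between calls to the robot, and variables do not carry over. Pictures are saved under pics/ and viewed, at most 10 in all, crops included, and the job is handed in when it is done.

```bash
ls; mkdir -p pics
cat > h.py <<'E'
import numpy as np, cv2
from scipy.spatial.transform import Rotation as R
from station import status, read_camera, calibration, workorder, recognise
def cam(n):
    c=calibration(n); a=np.array(c["attitude"]); 
    Rm=a if a.shape==(3,3) else R.from_quat(a[[1,2,3,0]]).as_matrix()
    return np.array(c["mtx"]),c["k1"],np.array(c["origin"]),Rm
def proj(n,P):
    K,k,o,Rm=cam(n); p=(np.atleast_2d(P)-o)@Rm; s=np.c_[p[:,0],-p[:,1]]/-p[:,2:]
    s=s*(1+k*(s**2).sum(1,keepdims=True)); return s@K[:2,:2].T+K[:2,2]
def ray(n,uv,z):
    K,k,o,Rm=cam(n); d=(np.atleast_2d(uv)-K[:2,2])@np.linalg.inv(K[:2,:2]).T; s=d.copy()
    for _ in range(20): s=d/(1+k*(s**2).sum(1,keepdims=True))
    w=np.c_[s[:,0],-s[:,1],-np.ones(len(s))]@Rm.T
    return o+w*((z-o[2])/w[:,2:])
def rec(q,n):
    K,k,o,Rm=cam(n); return [(round(r["conf"],2),np.round(o+Rm@np.array(r["location"]),4)) for r in recognise(q,n)]
def snap(n,f):
    im=read_camera(n); cv2.imwrite("pics/"+f,im[:,:,::-1]); return im
E
python3 - <<'E'
from h import *
for n in("top","scene"):
    snap(n,n+"0.png"); print(calibration(n))
    for q in("bush","fixture","socket_mouth","wing","spare_bush","washer","brass_offcut","grease_tin","jaw"): print(n,q,rec(q,n))
print(status.read_state())
E
```

```text
pics
{'mtx': array([[367.37330571,   0.        , 316.15739841],
       [  0.        , 367.37330571, 204.45407345],
       [  0.        ,   0.        ,   1.        ]]), 'k1': -0.05745244006800263, 'origin': array([ 0.4045926 , -0.00570924,  1.15511423]), 'attitude': array([ 0.71103814,  0.01355275, -0.01756984, -0.70280323])}
top bush [(0.65, array([0.4512, 0.2831, 0.0306]))]
top fixture [(0.94, array([ 0.3407, -0.0729,  0.0183])), (0.91, array([0.5643, 0.0231, 0.0142])), (0.58, array([0.1895, 0.3311, 0.0141]))]
top socket_mouth [(0.93, array([0.5636, 0.0214, 0.0112])), (0.83, array([0.1868, 0.3287, 0.0171])), (0.81, array([ 0.3378, -0.0684,  0.0144]))]
top wing [(0.74, array([0.1946, 0.4015, 0.101 ]))]
top spare_bush []
top washer [(0.41, array([0.4581, 0.2051, 0.0057]))]
top brass_offcut []
top grease_tin [(0.83, array([0.6269, 0.4409, 0.0603]))]
top jaw [(0.65, array([0.1816, 0.3355, 0.0625])), (0.5, array([ 0.338 , -0.0713,  0.0571]))]
{'mtx': array([[371.70278219,   0.        , 321.36039149],
       [  0.        , 371.70278219, 202.48754635],
       [  0.        ,   0.        ,  
[... 941 characters left out ...]
))]
{'time_s': 1.0, 'qpos': array([ 1.17319679e+00,  4.79697835e-02,  9.92003738e-02,  1.62199096e+00,
       -2.26910777e-05,  1.44299046e+00]), 'joint_velocities': array([ 0.00107351,  0.00150025, -0.00118368, -0.00087109, -0.0003084 ,
        0.00086068]), 'effort': array([-8.73498375e-04, -3.38650882e+01,  3.20169926e+01,  1.04319224e-03,
       -2.92938266e-04,  2.68027009e-06]), 'eef_pos': array([0.13994919, 0.50599787, 0.25332748]), 'ee_rot': array([1.56250516e-05, 1.34488084e-01, 9.90915211e-01, 1.44149625e-05]), 'ft_force': array([-0.10169036, -0.59223686,  0.06114261]), 'torque': array([ 0.04170364, -0.02657517, -0.01613804]), 'finger_force': 0.0, 'grip_width': 0.08546430769044215}
```

View pics/top0.png

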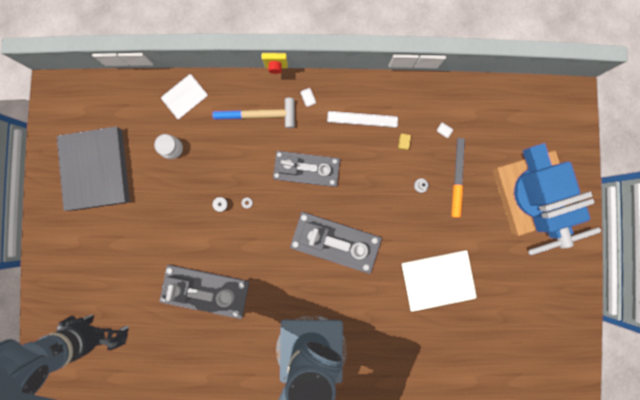

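View pics/scene0.png

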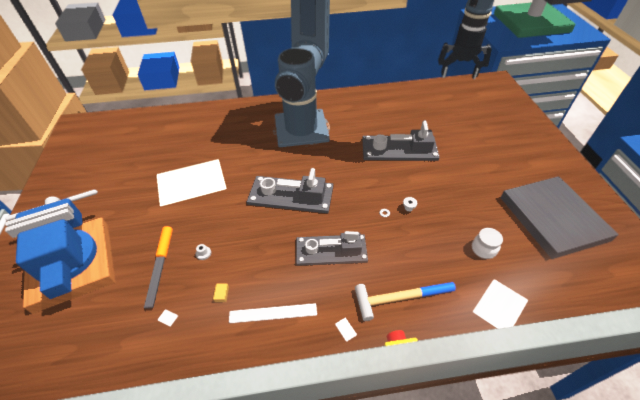

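The top view shows the smallest of the three fixtures at about (307,168), with its clamp block to the left (+y) and its socket at (325,170). The upright bush, with its dark bore, is at (220,204), the washer at (247,203) and the spare bush at (421,185). Next I'll take enlarged crops.

Run:
```python
from h import *
t=cv2.imread("pics/top0.png"); s=cv2.imread("pics/scene0.png")
c=lambda im,x,y,w,h,f: cv2.resize(im[y:y+h,x:x+w],None,fx=f,fy=f,interpolation=cv2.INTER_CUBIC)
a=np.hstack([c(t,268,145,80,50,5),c(s,290,225,80,50,5)]) 
b=np.hstack([c(t,200,185,80,50,5),c(s,370,185,80,50,5)])
cv2.imwrite("pics/c1.png",np.vstack([a,b]))
```

```text
(no output)
```

View pics/c1.png

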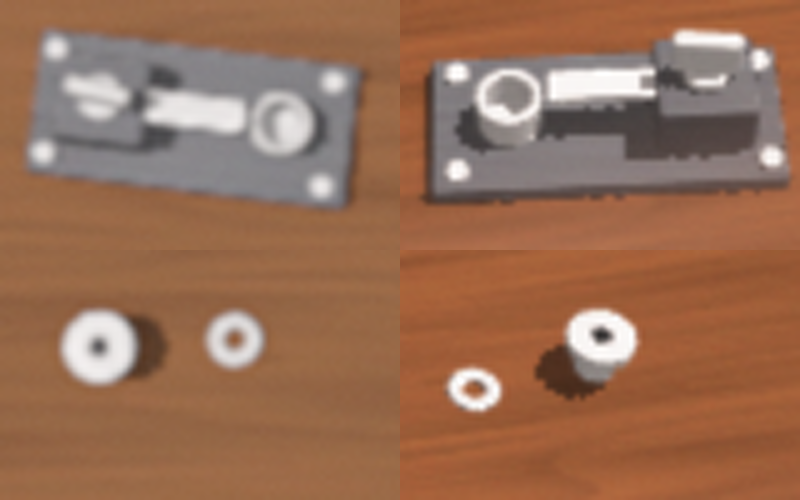

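```bash
cat > fit.py <<'E'
from h import *
from scipy.optimize import least_squares
f=lambda l,o:(np.array(l,float)+.5)/5-.5+np.array(o)
T=f([(45,30),(360,68),(345,207),(28,172),(283,123)],(268,145))
S=f([(32,62),(36,195),(108,97)],(290,225))
loc=np.array([[-.045,.1,.012],[-.045,-.1,.012]])
Pt=np.array([[.045,.1,.012],[.045,-.1,.012],[-.045,-.1,.012],[-.045,.1,.012],[0,-.055,.038]])
Ps=np.array([[-.045,-.1,.012],[.045,-.1,.012],[0,-.055,.038]])
def w(p,P): return P@R.from_euler('z',p[2]).as_matrix().T+[p[0],p[1],0]
for use in((1,0),(0,1),(1,1)):
    r=lambda p:np.r_[use[0]*(proj("top",w(p,Pt))-T).ravel(),use[1]*(proj("scene",w(p,Ps))-S).ravel()]
    q=least_squares(r,[.57,.02,0]); print(use,q.x,np.round(q.fun,1), "sock",w(q.x,Ps[2:]),"wing",w(q.x,np.array([[0,.055,.071]])))
print("sock rays",ray("top",T[4:],.038),ray("scene",S[2:],.038))
print("bush",ray("top",f([(99,347-250)],(200,185)),.031),ray("scene",f([(201,336-250)],(370,185)),.031))
# wing ends, top edge z=.085
print("wing top",ray("top",f([(66,84),(128,101),(97,92)],(268,145)),.085),"scene",ray("scene",f([(275,40),(344,42)],(290,225)),.085))
E
python3 fit.py
```

```text
(1, 0) [ 0.56759253  0.01962867 -0.10283547] [-0.1  0.   0.2 -0.3  0.   0.3 -0.1 -0.  -0.   0.  -0.  -0.  -0.  -0.
 -0.  -0. ] sock [[ 0.56194654 -0.03508077  0.038     ]] wing [[0.57323852 0.07433811 0.071     ]]
(0, 1) [ 0.56767966  0.02427392 -0.08402996] [-0.   0.  -0.  -0.  -0.  -0.  -0.   0.  -0.  -0.  -0.2  0.  -0.3  0.1
  0.4 -0.2] sock [[ 0.56306345 -0.03053202  0.038     ]] wing [[0.57229587 0.07907985 0.071     ]]
(1, 1) [ 0.56802067  0.02155893 -0.09880781] [-0.8  0.  -0.4 -0.6 -0.5  0.  -0.7 -0.  -0.6 -0.2 -0.9 -0.2 -1.5 -0.1
 -0.5 -0.2] sock [[ 0.56259508 -0.03317281  0.038     ]] wing [[0.57344626 0.07629067 0.071     ]]
sock rays [[ 0.56205715 -0.03513004  0.038     ]] [[ 0.56345239 -0.03180362  0.038     ]]
bush [[0.45203815 0.2852908  0.031     ]] [[0.45363089 0.2876373  0.031     ]]
wing top [[0.57693572 0.09363848 0.085     ]
 [0.5673087  0.05711117 0.085     ]
 [0.57241388 0.07537217 0.085     ]] scene [[0.57315145 0.05975297 0.085     ]
 [0.58046314 0.09616069 0.085     ]]
```

Both cameras agree to about 3 mm. Averaged, the bush is at (0.453, 0.2865), the socket at (0.563, -0.0335) and the fixture yaw is about -5.5°. The screw sits at about 1.7 rad. I'll turn the tool so that its y axis lies along fixture -x (about 174°).

```bash
cat > d.py <<'E'
import sys
from h import *
# usage: d.py x y z [yaw_deg of tool y]
s=status.read_state(); q=np.array(s["ee_rot"]); M=R.from_quat(q[[1,2,3,0]]).as_matrix()
t=np.array([float(v) for v in sys.argv[1:4]]); d=t-s["eef_pos"]
print("t",round(s["time_s"],2),"pos",np.round(s["eef_pos"],4),"yaw",round(np.degrees(np.arctan2(M[1,1],M[0,1])),2),"tilt",np.round(M[:,2],3),"w",round(s["grip_width"],4),"f",round(s["finger_force"],1),np.round(s["ft_force"],1))
if len(sys.argv)>4:
    Mt=R.from_euler('z',np.radians(float(sys.argv[4])-90)).as_matrix()@np.diag([-1,1,-1])
    print("turn units",np.round(R.from_matrix(M.T@Mt).as_rotvec(degrees=True)/4,3))
print("shift units",np.round(M.T@d/.05,3))
E
Z='0,0,-1,0,0,0,1'
python3 -m inch '[0,0,-1,0,0,0,1,0,0,-1,0,0,0,1,0,0,-1,0,0,0,1,0,0,-1,0,0,0,1,0,0,-1,0,0,0,1,0,0,-1,0,0,0,1,0,0,-1,0,0,0,1,0,0,-1,0,0,0,1]'
python3 -m inch '[0,0,-1,0,0,0,1,0,0,-1,0,0,0,1,0,0,-1,0,0,0,1,0,0,-1,0,0,0,1,0,0,-1,0,0,0,1,0,0,-1,0,0,0,1,0,0,-1,0,0,0,1,0,0,-1,0,0,0,1]'
python3 -m inch '[0,0,-1,0,0,0,1,0,0,-1,0,0,0,1,0,0,-1,0,0,0,1,0,0,-1,0,0,0,1,0,0,-1,0,0,0,1,0,0,-1,0,0,0,1,0,0,-1,0,0,0,1,0,0,-1,0,0,0,1]'
python3 -m inch '[0,0,-0.9,0,0,0,1,0,0,0,0,0,0,1]'
python3 d.py .4528 .2865 .12 174.3
```

```text
time_s: 2.0
eef_pos: [0.1399, 0.506, 0.2533]
ee_rot: [-0.0, -0.145, 0.989, -0.0]
ft_force: [-0.9, 1.0, -0.3]
grip_width: 0.0855
finger_force: 0.0
time_s: 3.0
eef_pos: [0.1399, 0.506, 0.2533]
ee_rot: [0.0, -0.412, 0.911, 0.0]
ft_force: [0.1, -1.2, -0.1]
grip_width: 0.0853
finger_force: 0.0
time_s: 4.0
eef_pos: [0.1399, 0.506, 0.2533]
ee_rot: [-0.0, -0.647, 0.762, 0.0]
ft_force: [0.4, -0.4, -0.6]
grip_width: 0.0852
finger_force: 0.0
time_s: 4.25
eef_pos: [0.1399, 0.506, 0.2533]
ee_rot: [0.0, -0.67, 0.743, 0.0]
ft_force: [-0.1, -0.7, -0.9]
grip_width: 0.0855
finger_force: 0.0
t 4.25 pos [0.1399 0.506  0.2533] yaw 174.1 tilt [-0.  0. -1.] w 0.0855 f 0.0 [-0.1 -0.7 -0.9]
turn units [ 0.     0.    -0.049]
shift units [ 3.724 -6.676  2.666]
```

```bash
python3 -m inch '[0,0,0,0.465,-0.835,0.2,1,0,0,0,0.465,-0.835,0.2,1,0,0,0,0.465,-0.835,0.2,1,0,0,0,0.465,-0.835,0.2,1,0,0,0,0.465,-0.835,0.4,1,0,0,0,0.465,-0.835,0.4,1,0,0,0,0.465,-0.835,0.5,1,0,0,0,0.465,-0.835,0.5,1]' >/dev/null
python3 -m inch '[0,0,0,0,0,0,1,0,0,0,0,0,0,1]'
python3 d.py .4528 .2865 .032 174.3
python3 - <<'E'
from h import *
s=status.read_state(); 
for n in("top","scene"):
    im=snap(n,n+"1.png"); u=proj(n,[[.4528,.2865,.031]])[0].astype(int); print(n,u)
    c=im[u[1]-40:u[1]+40,u[0]-40:u[0]+40,::-1]; cv2.imwrite(f"pics/c_{n}.png",cv2.resize(c,(400,400),interpolation=2))
cv2.imwrite("pics/c2.png",np.hstack([cv2.imread("pics/c_top.png"),cv2.imread("pics/c_scene.png")]))
E
```

```text
time_s: 5.5
eef_pos: [0.4529, 0.287, 0.1234]
ee_rot: [-0.0, -0.67, 0.743, 0.0]
ft_force: [-0.6, -0.6, 0.2]
grip_width: 0.0854
finger_force: 0.0
t 5.5 pos [0.4529 0.287  0.1234] yaw 174.08 tilt [-0.001  0.    -1.   ] w 0.0854 f 0.0 [-0.6 -0.6  0.2]
turn units [ 0.012  0.004 -0.054]
shift units [ 0.01  -0.     1.829]
top [219 203]
scene [409 201]
```

View pics/c2.png

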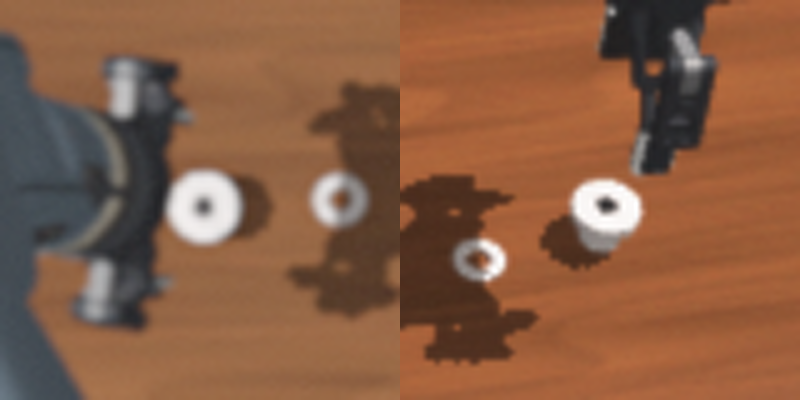

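The open gripper is above the upright bush, clear of it and of the washer. Next I'll lower and close.

```bash
python3 -m inch '[0,0,0,0,0,0.4,1,0,0,0,0,0,0.4,1,0,0,0,0,0,0.4,1,0,0,0,0,0,0.3,1,0,0,0,0,0,0.2,1,0,0,0,0,0,0.13,1,0,0,0,0,0,0,1]'
python3 -m inch '[0,0,0,0,0,0,0.2,0,0,0,0,0,0,0.2,0,0,0,0,0,0,0.2,0,0,0,0,0,0,0.2,0,0,0,0,0,0,0.2,0,0,0,0,0,0,0.2]' 40
python3 d.py .4528 .2865 .032 174.3
```

```text
time_s: 6.48
eef_pos: [0.453, 0.2869, 0.0317]
ee_rot: [-0.0, -0.67, 0.742, 0.0]
ft_force: [-0.5, -0.7, 0.5]
grip_width: 0.0855
finger_force: 0.0
time_s: 7.22
eef_pos: [0.4537, 0.2872, 0.0327]
ee_rot: [0.001, -0.67, 0.742, -0.0]
ft_force: [-0.8, -0.7, 5.8]
grip_width: 0.0401
finger_force: 40.4
t 7.22 pos [0.4537 0.2872 0.0327] yaw 174.15 tilt [ 0.001  0.001 -1.   ] w 0.0401 f 40.4 [-0.8 -0.7  5.8]
turn units [-0.016  0.011 -0.038]
shift units [0.015 0.016 0.013]
```

```bash
python3 -m inch '[0,0,0,0,0,-0.3,0.2,0,0,0,0,0,-0.5,0.2,0,0,0,0,0,-0.6,0.2,0,0,0,0,0,-0.6,0.2,0,0,0,0,0,-0.6,0.2,0,0,0,0,0,0,0.2]'
python3 d.py .5628 -.0335 .16 174.3
```

```text
time_s: 7.98
eef_pos: [0.4549, 0.2876, 0.1647]
ee_rot: [0.003, -0.67, 0.742, -0.001]
ft_force: [0.2, -0.2, -1.5]
grip_width: 0.0399
finger_force: 40.6
t 7.97 pos [0.4549 0.2876 0.1647] yaw 174.14 tilt [ 0.005  0.002 -1.   ] w 0.0399 f 40.6 [ 0.2 -0.2 -1.5]
turn units [-0.072  0.041 -0.04 ]
shift units [ 6.169 -2.801  0.091]
```

```bash
python3 -m inch '[-0.07,0.04,-0.04,0.771,-0.35,0,0.2,0,0,0,0.771,-0.35,0,0.2,0,0,0,0.771,-0.35,0,0.2,0,0,0,0.771,-0.35,0,0.2,0,0,0,0.771,-0.35,0,0.2,0,0,0,0.771,-0.35,0,0.2,0,0,0,0.771,-0.35,0,0.2,0,0,0,0.771,-0.35,0,0.2]' >/dev/null
python3 -m inch '[0,0,0,0,0,0.4,0.2,0,0,0,0,0,0.4,0.2,0,0,0,0,0,0.3,0.2,0,0,0,0,0,0.1,0.2,0,0,0,0,0,0,0.2]'
python3 d.py .5628 -.0335 .092 174.3
python3 - <<'E'
from h import *
o=[]
for n in("top","scene"):
    im=snap(n,n+"2.png"); u=proj(n,[[.5628,-.0335,.05]])[0].astype(int); print(n,u-30)
    o.append(cv2.resize(im[u[1]-30:u[1]+30,u[0]-30:u[0]+30,::-1],(400,400),interpolation=2))
cv2.imwrite("pics/c3.png",np.hstack(o))
E
```

```text
time_s: 9.6
eef_pos: [0.5611, -0.0338, 0.1014]
ee_rot: [-0.003, -0.671, 0.741, 0.001]
ft_force: [-0.2, 0.9, -1.5]
grip_width: 0.0402
finger_force: 40.8
t 9.6 pos [ 0.5611 -0.0338  0.1014] yaw 174.32 tilt [-0.006 -0.002 -1.   ] w 0.0402 f 40.8 [-0.2  0.9 -1.5]
turn units [ 0.086 -0.039  0.005]
shift units [-0.01  -0.035  0.187]
top [293 138]
scene [280 211]
```

View pics/c3.png

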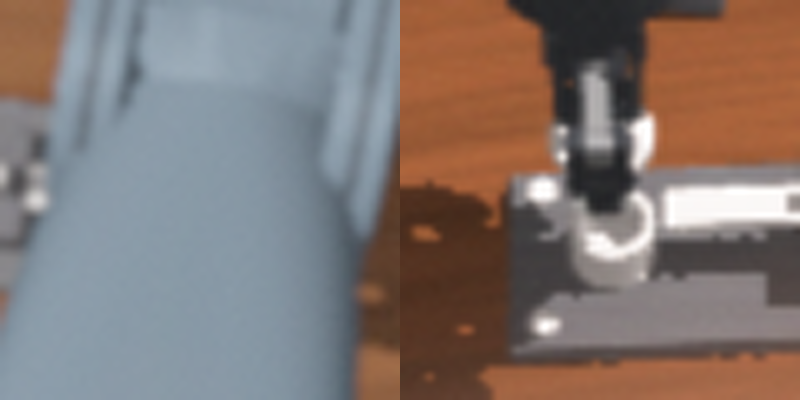

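The top view is blocked by the arm. The scene view shows the flange held just above the socket rim, with the flange centre near column 310 and the socket near 311–312. The bush-to-socket shift is nearly the same in both cameras, about (0.110, -0.320). That puts the TCP target at (0.5636, -0.0328).

```bash
python3 -m inch '[0.09,-0.04,0,0.02,-0.055,0.2,0.2,0,0,0,0,0,0,0.2,0,0,0,0,0,0,0.2]' >/dev/null
python3 d.py .5636 -.0328 .08 174.3
python3 - <<'E'
from h import *
s=status.read_state(); p=s["eef_pos"]
o=[]
im=snap("scene","scene3.png"); cv2.imwrite("pics/c4.png",cv2.resize(im[215:265,280:340,::-1],(720,600),interpolation=2))
print("flange top expected",proj("scene",[p+[0,0,-.0017]]),"sock", proj("scene",[[.5635,-.0318,.038]]))
E
```

```text
t 10.07 pos [ 0.564  -0.0354  0.0919] yaw 174.3 tilt [ 0.001 -0.    -1.   ] w 0.0402 f 40.8 [ 0.1 -0.7 -0.6]
turn units [-0.016  0.    -0.   ]
shift units [-0.05   0.012  0.237]
flange top expected [[309.16114391 233.39541068]] sock [[311.20352988 244.01386937]]
```

View pics/c4.png

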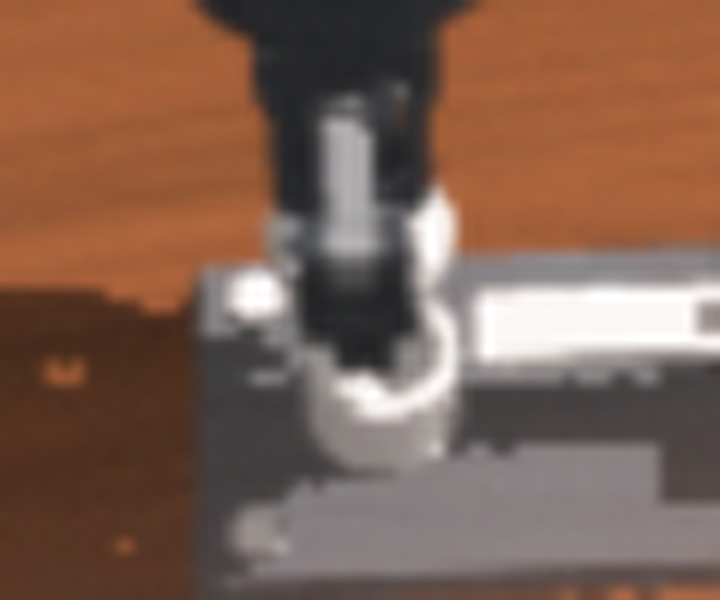

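The flange centre is at about column 309.7 and the socket at about 311.5. That confirms a shift of about 2.8 mm toward +y before lowering.

```bash
python3 -m inch '[0,0,0,-0.055,0.01,0,0.2,0,0,0,0,0,0.1,0.2,0,0,0,0,0,0.1,0.2,0,0,0,0,0,0.1,0.2,0,0,0,0,0,0.05,0.2,0,0,0,0,0,0.05,0.2,0,0,0,0,0,0.05,0.2,0,0,0,0,0,0,0.2]'
python3 d.py .5636 -.0325 .0487 174.3
```

```text
time_s: 11.12
eef_pos: [0.564, -0.0326, 0.0705]
ee_rot: [0.001, -0.671, 0.741, -0.001]
ft_force: [-1.8, 0.5, 4.2]
grip_width: 0.04
finger_force: 41.2
t 11.12 pos [ 0.564  -0.0326  0.0705] yaw 174.3 tilt [ 0.002 -0.    -1.   ] w 0.04 f 41.2 [-1.8  0.5  4.2]
turn units [-0.028 -0.001  0.   ]
shift units [-0.002  0.009  0.436]
```

```bash
python3 -m inch '[0,0,0,0,0.015,0.03,0.2,0,0,0,0,0,0.04,0.2,0,0,0,0,0,0.04,0.2]'
python3 d.py .5636 -.0325 .0487 174.3
```

```text
time_s: 11.5
eef_pos: [0.5642, -0.0326, 0.0698]
ee_rot: [0.002, -0.671, 0.741, -0.002]
ft_force: [-10.8, 1.4, 26.3]
grip_width: 0.0405
finger_force: 42.9
t 11.5 pos [ 0.5642 -0.0326  0.0698] yaw 174.31 tilt [ 0.005 -0.001 -1.   ] w 0.0405 f 42.9 [-10.8   1.4  26.3]
turn units [-0.075 -0.005  0.003]
shift units [-0.001  0.014  0.421]
```

```bash
python3 -m inch '[0,0,0,0,0,-0.09,0.2,0,0,0,0,0.03,0,0.2,0,0,0,0,0,0,0.2]'
python3 d.py .5636 -.0325 .0487 174.3
python3 -m inch '[0,0,0,0,0,0.05,0.2,0,0,0,0,0,0.03,0.2,0,0,0,0,0,0.03,0.2]'
python3 d.py .5636 -.0325 .0487 174.3
```

```text
time_s: 11.88
eef_pos: [0.5639, -0.0327, 0.0704]
ee_rot: [0.002, -0.671, 0.741, -0.003]
ft_force: [0.5, 0.6, 6.4]
grip_width: 0.0401
finger_force: 41.2
t 11.88 pos [ 0.5639 -0.0327  0.0704] yaw 174.3 tilt [ 0.007 -0.001 -1.   ] w 0.0401 f 41.2 [0.5 0.6 6.4]
turn units [-0.101 -0.001  0.001]
shift units [-0.003  0.009  0.433]
time_s: 12.25
eef_pos: [0.5642, -0.0326, 0.0697]
ee_rot: [0.003, -0.671, 0.741, -0.003]
ft_force: [-9.4, 2.2, 29.0]
grip_width: 0.0407
finger_force: 43.1
t 12.25 pos [ 0.5642 -0.0326  0.0697] yaw 174.31 tilt [ 0.009 -0.001 -1.   ] w 0.0407 f 43.1 [-9.4  2.2 29. ]
turn units [-0.126 -0.006  0.004]
shift units [-0.002  0.016  0.421]
```

```bash
python3 -m inch '[0,0,0,0,0,-0.2,0.2,0,0,0,0,0,-0.05,0.2,0,0,0,0,0,0,0.2]'
python3 d.py .5625 -.0325 .0487 174.3
```

```text
time_s: 12.62
eef_pos: [0.5609, -0.0323, 0.074]
ee_rot: [-0.0, -0.671, 0.741, 0.0]
ft_force: [0.6, 0.4, -2.8]
grip_width: 0.0404
finger_force: 41.0
t 12.62 pos [ 0.5609 -0.0323  0.074 ] yaw 174.3 tilt [-0.001  0.    -1.   ] w 0.0404 f 41.0 [ 0.6  0.4 -2.8]
turn units [ 0.009  0.002 -0.   ]
shift units [ 0.001 -0.033  0.506]
```

```bash
python3 -m inch '[0,0,0,0,-0.02,0,0.2,0,0,0,0,0,0.05,0.2,0,0,0,0,0,0.05,0.2,0,0,0,0,0,0.03,0.2,0,0,0,0,0,0,0.2]'
python3 d.py .5622 -.0325 .0487 174.3
python3 - <<'E'
from h import *
im=snap("scene","scene5.png"); cv2.imwrite("pics/c5.png",cv2.resize(im[215:265,280:340,::-1],(720,600),interpolation=2))
E
```

```text
time_s: 13.25
eef_pos: [0.5624, -0.0324, 0.0687]
ee_rot: [0.0, -0.671, 0.741, -0.0]
ft_force: [0.2, -0.0, -1.9]
grip_width: 0.0403
finger_force: 41.0
t 13.25 pos [ 0.5624 -0.0324  0.0687] yaw 174.3 tilt [ 0.001 -0.    -1.   ] w 0.0403 f 41.0 [ 0.2 -0.  -1.9]
turn units [-0.013  0.001  0.001]
shift units [0.002 0.005 0.399]
```

View pics/c5.png

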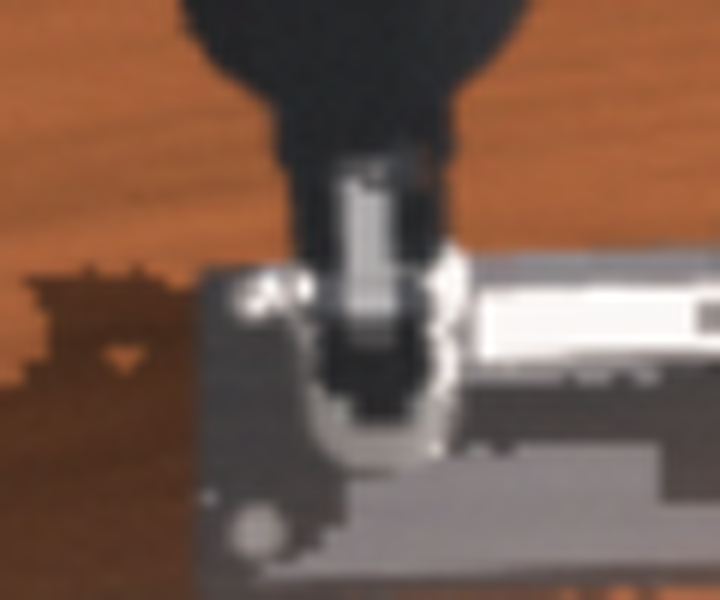

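There is no contact force now and the tool is below the earlier contact height, so the bush is entering the socket. I'll keep lowering.

```bash
python3 -m inch '[0,0,0,0,0,0.05,0.2,0,0,0,0,0,0.05,0.2,0,0,0,0,0,0.05,0.2,0,0,0,0,0,0.04,0.2,0,0,0,0,0,0,0.2]'
python3 d.py .5622 -.0325 .0487 174.3
```

```text
time_s: 13.92
eef_pos: [0.5625, -0.0324, 0.0591]
ee_rot: [0.0, -0.671, 0.741, -0.0]
ft_force: [-0.4, 0.7, -1.3]
grip_width: 0.04
finger_force: 41.0
t 13.93 pos [ 0.5625 -0.0324  0.0591] yaw 174.3 tilt [ 0.001 -0.    -1.   ] w 0.04 f 41.0 [-0.4  0.7 -1.3]
turn units [-0.014  0.001  0.001]
shift units [0.002 0.006 0.209]
```

```bash
python3 -m inch '[0,0,0,0,0,0.06,0.2,0,0,0,0,0,0.06,0.2,0,0,0,0,0,0.04,0.2,0,0,0,0,0,0.03,0.2,0,0,0,0,0,0,0.2]'
python3 d.py .5622 -.0325 .0487 174.3
```

```text
time_s: 14.55
eef_pos: [0.5626, -0.0325, 0.0498]
ee_rot: [0.0, -0.671, 0.741, -0.0]
ft_force: [0.7, -0.8, -1.7]
grip_width: 0.0402
finger_force: 41.0
t 14.55 pos [ 0.5626 -0.0325  0.0498] yaw 174.3 tilt [ 0.001 -0.    -1.   ] w 0.0402 f 41.0 [ 0.7 -0.8 -1.7]
turn units [-0.018  0.     0.001]
shift units [0.002 0.008 0.022]
```

```bash
python3 -m inch '[0,0,0,0,0,0.02,0.2,0,0,0,0,0,0.02,0.2,0,0,0,0,0,0,0.2]'
python3 d.py .5622 -.0325 .0487 174.3
```

```text
time_s: 14.92
eef_pos: [0.5627, -0.0325, 0.0487]
ee_rot: [0.001, -0.671, 0.741, -0.001]
ft_force: [-3.0, 0.3, 3.0]
grip_width: 0.0403
finger_force: 41.4
t 14.93 pos [ 0.5627 -0.0325  0.0487] yaw 174.3 tilt [ 0.002 -0.    -1.   ] w 0.0403 f 41.4 [-3.   0.3  3. ]
turn units [-0.024 -0.001  0.001]
shift units [0.002 0.01  0.   ]
```

It rests on the rim at the predicted height. I'll release and rise.

```bash
python3 -m inch '[0,0,0,0,0,0,0.8,0,0,0,0,0,0,0.8,0,0,0,0,0,0,0.8,0,0,0,0,0,0,0.8]'
python3 -m inch '[0,0,0,0,0,-0.2,0.8,0,0,0,0,0,-0.4,0.8,0,0,0,0,0,-0.6,0.8,0,0,0,0,0,-0.6,0.8,0,0,0,-0.5,0,-0.6,0.8,0,0,0,-0.8,0,0,0.8,0,0,0,-0.8,0,0,0.8,0,0,0,0,0,0,0.8]'
python3 d.py .573 .0765 .12 167
python3 - <<'E'
from h import *
o=[]
for n,x,y in(("scene",290,225),("top",268,145)):
    im=snap(n,n+"6.png"); o.append(cv2.resize(im[y:y+50,x:x+80,::-1],(480,300),interpolation=2))
cv2.imwrite("pics/c6.png",np.vstack(o))
E
```

```text
time_s: 15.42
eef_pos: [0.5627, -0.0325, 0.0479]
ee_rot: [0.0, -0.671, 0.741, -0.001]
ft_force: [-0.1, -0.8, 0.5]
grip_width: 0.0683
finger_force: 0.0
time_s: 16.42
eef_pos: [0.5732, 0.0745, 0.1689]
ee_rot: [0.001, -0.673, 0.74, -0.001]
ft_force: [-0.4, -1.3, 0.7]
grip_width: 0.0679
finger_force: 0.0
t 16.43 pos [0.5732 0.0745 0.1689] yaw 174.53 tilt [ 0.003  0.001 -1.   ] w 0.0679 f 0.0 [-0.4 -1.3  0.7]
turn units [-0.037  0.014  1.882]
shift units [-0.039  0.01   0.978]
```

View pics/c6.png

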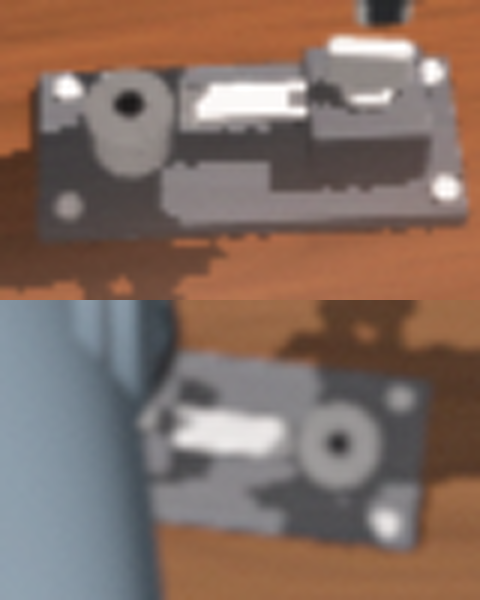

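The bush is flange up and home at about (130,105) in the upper crop. The jaw stands clear of it, and the wing lies at about 77°. Next I'll align the tool and lower over the wing.

```bash
python3 -m inch '[-0.037,0.014,0.94,0,0,0,0.6,0,0,0.94,0,0,0,0.6,0,0,0,0,0,0,0.6]' >/dev/null
python3 d.py .5737 .0769 .086 167
```

```text
t 16.9 pos [0.5729 0.0708 0.1681] yaw 166.73 tilt [-0.001 -0.001 -1.   ] w 0.0515 f 0.0 [-0.4  0.3  1.1]
turn units [ 0.014 -0.02  -0.068]
shift units [-0.124  0.012  1.643]
```

```bash
python3 -m inch '[0,0,0,-0.12,0.01,0,0.6,0,0,0,0,0,0.4,0.6,0,0,0,0,0,0.4,0.6,0,0,0,0,0,0.3,0.6,0,0,0,0,0,0,0.6]'
python3 d.py .5737 .0769 .086 167
```

```text
time_s: 17.52
eef_pos: [0.5725, 0.0779, 0.1112]
ee_rot: [-0.002, -0.621, 0.784, 0.001]
ft_force: [-0.2, 0.4, 0.8]
grip_width: 0.0512
finger_force: 0.0
t 17.52 pos [0.5725 0.0779 0.1112] yaw 166.79 tilt [-0.005 -0.001 -1.   ] w 0.0512 f 0.0 [-0.2  0.4  0.8]
turn units [ 0.064 -0.027 -0.052]
shift units [ 0.014 -0.031  0.504]
```

```bash
python3 -m inch '[0.06,-0.03,0,0.014,-0.025,0,0.6,0,0,0,0,0,0.2,0.6,0,0,0,0,0,0.2,0.6,0,0,0,0,0,0.1,0.6,0,0,0,0,0,0,0.6]'
python3 d.py .5737 .0769 .086 167
python3 -m inch '[0,0,0,0,0,0,0.3,0,0,0,0,0,0,0.1,0,0,0,0,0,0,0,0,0,0,0,0,0,0,0,0,0,0,0,0,0,0,0,0,0,0,0,0]' 30
python3 d.py .5737 .0769 .086 167
```

```text
time_s: 18.15
eef_pos: [0.5742, 0.077, 0.0869]
ee_rot: [0.001, -0.621, 0.784, -0.0]
ft_force: [-0.2, 0.3, 0.6]
grip_width: 0.0512
finger_force: 0.0
t 18.15 pos [0.5742 0.077  0.0869] yaw 166.78 tilt [ 0.001  0.    -1.   ] w 0.0512 f 0.0 [-0.2  0.3  0.6]
turn units [-0.019  0.008 -0.054]
shift units [0.004 0.009 0.018]
time_s: 18.9
eef_pos: [0.5742, 0.0773, 0.0885]
ee_rot: [0.001, -0.621, 0.784, -0.0]
ft_force: [-5.1, 1.8, 5.0]
grip_width: 0.0094
finger_force: 31.2
t 18.9 pos [0.5742 0.0773 0.0885] yaw 166.8 tilt [ 0.002  0.001 -1.   ] w 0.0094 f 31.2 [-5.1  1.8  5. ]
turn units [-0.027  0.019 -0.05 ]
shift units [0.01  0.008 0.049]
```

Gripped. The fingers line up at 76.8°, so the screw reads about 1.70, with about 74° to go clockwise.

```bash
python3 -m inch '[0,0,0.5,0,0.01,0,0,0,0,1,0,0,0,0,0,0,1,0,0,0,0,0,0,1,0,0,0,0,0,0,1,0,0,0,0,0,0,1,0,0,0,0,0,0,1,0,0,0,0,0,0,1,0,0,0,0]' 40
python3 d.py .5737 .0769 .086 140
python3 -m inch '[0,0,1,0,0,0,0,0,0,1,0,0,0,0,0,0,1,0,0,0,0,0,0,1,0,0,0,0,0,0,1,0,0,0,0,0,0,1,0,0,0,0,0,0,1,0,0,0,0,0,0,0,0,0,0,0]'
python3 d.py .5737 .0769 .086 110; python3 -c "
from h import *;print(status.read_state()['torque'],status.read_state()['qpos'])"
```

```text
time_s: 19.9
eef_pos: [0.5744, 0.0771, 0.0885]
ee_rot: [0.002, -0.396, 0.918, -0.001]
ft_force: [-3.0, 0.3, 4.5]
grip_width: 0.009
finger_force: 42.2
t 19.9 pos [0.5744 0.0771 0.0885] yaw 136.65 tilt [ 0.004  0.    -1.   ] w 0.009 f 42.2 [-3.   0.3  4.5]
turn units [-0.037  0.036 -0.838]
shift units [0.013 0.007 0.05 ]
time_s: 20.9
eef_pos: [0.5745, 0.0769, 0.0885]
ee_rot: [0.002, -0.163, 0.987, -0.0]
ft_force: [-3.9, -0.9, 5.7]
grip_width: 0.0089
finger_force: 42.2
t 20.9 pos [0.5745 0.0769 0.0885] yaw 108.79 tilt [ 0.004 -0.    -1.   ] w 0.0089 f 42.2 [-3.9 -0.9  5.7]
turn units [-0.021  0.05  -0.301]
shift units [0.016 0.006 0.05 ]
[-0.04640104  0.83475123 -0.10767052] [ 1.75128786e-02  2.11639147e-01 -4.93929919e-02  1.30596634e+00
 -2.98310165e-04 -3.10517632e-01]
```

```bash
for i in 1; do python3 -m inch '[0,0,1,0,0,0,0,0,0,1,0,0,0,0,0,0,1,0,0,0,0,0,0,0,0,0,0,0]' ; done; python3 d.py .5737 .0769 .086 92; python3 -c "
from h import *;print(status.read_state()['torque'])"
python3 -m inch '[0,0,0.5,0,0,0,0,0,0,0.5,0,0,0,0,0,0,0,0,0,0,0]' >/dev/null; python3 d.py .5737 .0769 .086 92; python3 -c "
from h import *;print(status.read_state()['torque'])"
python3 -m inch '[0,0,0.5,0,0,0,0,0,0,0.5,0,0,0,0,0,0,0,0,0,0,0]' >/dev/null; python3 d.py .5737 .0769 .086 92; python3 -c "
from h import *;print(status.read_state()['torque'])"
```

```text
time_s: 21.4
eef_pos: [0.5745, 0.0768, 0.0885]
ee_rot: [0.002, -0.059, 0.998, -0.0]
ft_force: [-2.9, -0.6, 5.2]
grip_width: 0.0088
finger_force: 42.3
t 21.4 pos [0.5745 0.0768 0.0885] yaw 96.8 tilt [ 0.004 -0.    -1.   ] w 0.0088 f 42.3 [-2.9 -0.6  5.2]
turn units [-0.011  0.053  1.2  ]
shift units [0.016 0.004 0.05 ]
[-0.15853702  0.80646738  0.01832328]
t 21.77 pos [0.5746 0.0767 0.0885] yaw 92.81 tilt [ 0.004 -0.001 -1.   ] w 0.0092 f 42.3 [-3.6 -0.5  5.3]
turn units [-0.01   0.054  0.203]
shift units [0.017 0.005 0.05 ]
[-0.06235731  0.80570009 -0.0582116 ]
t 22.15 pos [0.5745 0.0768 0.0885] yaw 89.03 tilt [ 0.004 -0.001 -1.   ] w 0.0092 f 52.9 [-3.8 -0.5  5.8]
turn units [-0.016  0.055 -0.742]
shift units [0.017 0.003 0.051]
[-0.26005769  0.79270252  1.00248458]
```

```bash
python3 -m inch '[0,0,0.5,0,0,0,0,0,0,0,0,0,0,0,0,0,0,0,0,0,0]' >/dev/null; python3 d.py .5737 .0769 .086 182; python3 -c "
from h import *;print(status.read_state()['torque'])"
```

```text
t 22.52 pos [0.5746 0.0767 0.0886] yaw 87.13 tilt [ 0.004 -0.001 -1.   ] w 0.009 f 66.6 [-3.9 -1.1  6.5]
turn units [ -0.06    0.03  -23.718]
shift units [0.017 0.002 0.052]
[-0.28385559  0.81774829  1.49857327]
```

The torque of 1.5 N m shows a hard seat, at a tool yaw of about 92.6° unloaded. I'll back off to a yaw of about 182.5°, which is 23.8 units counter-clockwise.

```bash
python3 -m inch '[0,0,-1,0,0,0,0,0,0,-1,0,0,0,0,0,0,-1,0,0,0,0,0,0,-1,0,0,0,0,0,0,-1,0,0,0,0,0,0,-1,0,0,0,0,0,0,-1,0,0,0,0,0,0,-1,0,0,0,0]' >/dev/null
python3 -m inch '[0,0,-1,0,0,0,0,0,0,-1,0,0,0,0,0,0,-1,0,0,0,0,0,0,-1,0,0,0,0,0,0,-1,0,0,0,0,0,0,-1,0,0,0,0,0,0,-1,0,0,0,0,0,0,-1,0,0,0,0]' >/dev/null
python3 -m inch '[0,0,-1,0,0,0,0,0,0,-1,0,0,0,0,0,0,-1,0,0,0,0,0,0,-1,0,0,0,0,0,0,-1,0,0,0,0,0,0,-0.8,0,0,0,0,0,0,0,0,0,0,0,0,0,0,0,0,0,0]'
python3 d.py .5737 .0769 .086 182.5; python3 -c "
from h import *;print(status.read_state()['torque'])
o=[]
for n,x,y in(('scene',290,225),('top',268,145)):
    im=snap(n,n+'7.png'); o.append(cv2.resize(im[y:y+50,x:x+80,::-1],(480,300),interpolation=2))
cv2.imwrite('pics/c7.png',np.vstack(o))"
```

```text
time_s: 25.52
eef_pos: [0.5741, 0.0773, 0.0885]
ee_rot: [0.001, -0.67, 0.743, -0.001]
ft_force: [-4.9, 0.8, 6.1]
grip_width: 0.009
finger_force: 42.4
t 25.52 pos [0.5741 0.0773 0.0885] yaw 174.06 tilt [ 0.003  0.001 -1.   ] w 0.009 f 42.4 [-4.9  0.8  6.1]
turn units [-0.043  0.012 -2.109]
shift units [0.009 0.008 0.051]
[0.15603191 0.99588068 0.0723267 ]
```

View pics/c7.png

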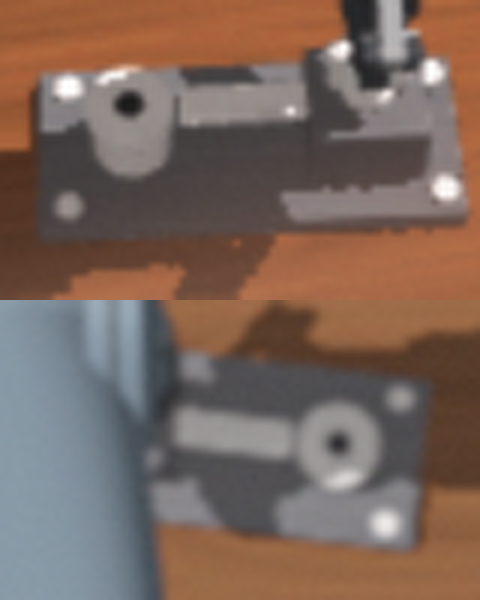

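The bush is home and the wing is still gripped. I am 2.1 units short of a quarter turn, so I'll add those, and hold.

```bash
python3 -m inch '[0,0,-0.7,0,0,0,0,0,0,-0.7,0,0,0,0,0,0,-0.6,0,0,0,0,0,0,0,0,0,0,0,0,0,0,0,0,0,0,0,0,0,0,0,0,0,0,0,0,0,0,0,0,0,0,0,0,0,0,0]'
python3 d.py .5737 .0769 .086 182.5; python3 -c "
from h import *;s=status.read_state();print(s['torque'],s['joint_velocities'])"
```

```text
time_s: 26.62
eef_pos: [0.574, 0.0773, 0.0885]
ee_rot: [-0.001, 0.72, -0.694, 0.001]
ft_force: [-4.6, 0.9, 6.7]
grip_width: 0.0094
finger_force: 42.4
t 26.62 pos [0.574  0.0773 0.0885] yaw -177.94 tilt [ 0.003  0.001 -1.   ] w 0.0094 f 42.4 [-4.6  0.9  6.7]
turn units [-0.04   0.009 -0.11 ]
shift units [0.008 0.007 0.05 ]
[0.18410572 1.02629709 0.08594295] [-6.63534753e-04  1.88730628e-03 -5.44943635e-04 -4.66191045e-05
 -2.38820802e-04 -1.58024355e-03]
```

The tool yaw is 182.1°, 89.5° back from the seat. It's still, gripped at 42 N, so I'm handing in.

```bash
python3 -c "
from station import workorder;print(workorder.sign_off())"
```

```text
the job is handed in; nothing more can be done
None
```

Job handed in at about 27 s, verdict not shown: the bush is home in the smallest fixture's socket and released, and the screw was seated hard, then backed off about a quarter turn (89.5° by tool yaw) and is still gripped at 42 N.

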